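Send the hardwood blank down the rocker chute

ROBOT

A 6-joint arm with a two-finger parallel gripper is mounted at the origin on the work surface; the furniture and walls round the work are solid. World frame = base frame: x ahead of the robot, y to its left, z up, the work surface at z = 0. Lengths are in m, angles in rad, forces in N, time in s.
With the tool pointing down it reaches from about 0.35 to 0.975 m from the base axis. Payload 4.9 kg.
Tool frame: the origin (TCP) lies midway between the tips of the shut fingers; the grasp point (between the pads) lies 19 mm behind it; x points along the fingers, y is the direction in which the jaws open and shut, and the axes are right-handed (so a half turn about x gives the same grasp; the last joint's range is limited). The gripper opens to 85 mm and grips with 20 to 120 N. Pads are 22 mm wide; open, the fingers measure 114 mm over their backs; the gripper's body (76 mm by 85 mm) begins 54 mm behind the grasp point. The pads swing forward as they close: fully open they stand 13 mm farther back than shut.
Start: joints at [1.133, 0.053, 1.613, -0, 1.476, -0.119], TCP at [0.196, 0.593, 0.231] pointing down, gripper open.
Joint ranges: [-3.01, 3.01], [-1.01, 2.22], [0.06, 2.58], [-1.02, 4.17], [0.09, 2.62], [-3.14, 3.14]. Speed limits (rad/s): [2.57, 2.57, 3.14, 3.14, 3.14, 3.14].

INTERFACE

Orientations are given as a 3x3 rotation matrix whose columns are the frame's x, y, z axes.
In Python, from plant import * gives the robot as it stands. The module is installed in compiled form; this text tells all that it offers.
- The arm moves only by the shell command python3 -m inch 'ROWS'. ROWS is JSON, a list of rows, each a list of 3 entries, a list of its own where there are three numbers: the shift along the world's x, y, z in cm, then the turn about the world's z in rad, then the finger opening in cm, from 0 to 8.54. A call has 1 to 8 rows; each row shifts and turns the commanded pose from where the row before left it; what a row does not reach is not made up. A row lasts 1/12 s, in which the tool goes at most 41.7 mm and 7.16 degrees, less where a joint would pass 70% of its speed; a pose out of reach is approached as far as the arm can. A call with a gripper value outside its range is refused whole. The fingers move at their own pace and stop on an object; the grip force is fixed at half the most. Time passes only in rows, so rows that do not move let the fingers close. It gives the time, the measured TCP pose, the force and the opening at its end, in the units of the state.
- state(): the state, without advancing time (a new reading comes with each control period).
- snapshot(name): name is "scene" or "top" or "wrist"; returns a dict with "frame" (384x512x3 uint8, red, green, blue), "fov_y" (degrees; the focal length in pixels is half the picture's height over the tangent of half this angle, whatever the lens; pixels are square), "cx", "cy" (the principal point, pixels), "rvec" (rotation vector, rad) and "tvec" (3), from world to camera coordinates, as OpenCV has them. Camera axes: x right, y down, z forward; pixel columns grow to the right and rows downward; lengths in m; the calibration is good to about 2 mm. A picture is of the moment at which its call begins. There is no depth.
- hand_in(): hands the job in, once; it reports no verdict.
The state is a dict: "clock": time; "joint_pos": joint angles; "qvel": joint speeds; "effort": joint torques, N m; "tcp_pos": TCP position; "tcp_rot": TCP orientation; "ft_force": force on the tool from outside, world axes, zero at the start; "moment": the same for the moment, N m; "opening": finger opening in m.
Only numpy, scipy, OpenCV 4.12 (cv2) and the standard library are available. Lean on these libraries where they do the work, as an engineer would, in place of code of your own. Each camera call takes 0.05 s, during which the arm holds its last target. There are 200 camera calls.

TASK

Of the three blocks on the worktop, pick the dark brown hardwood block and set it, pointing lengthwise down the chute, low and gently, on the yellow half of the rocker tray, then let go, so that its own weight tips the tray and it slides down the white chute to the stop, and the tray swings back level. Do not push on the tray, and leave the pale pine block and the sanding block where they are.

Things in the scene. Friction and masses are not known exactly. Their poses are not given: they have to be found in the camera images.
- hardwood: Dark brown hardwood block 50 (its x) x 82 (its y) x 22 (z) mm, about 0.09 kg, lying flat. Origin: centre of its underside. Grip it across the 50 mm sides.
- pine: Bystander: pale pine block 45 (x) x 135 (y) x 34 (z) mm. Origin: centre of its underside.
- sander: Bystander: sanding block, cork over red-brown abrasive, 62 (x) x 90 (y) x 34 (z) mm. Origin: centre of its underside.
- station: Fixed rocker chute: grey base, blue cheeks, tray, white chute. Origin on the worktop below the tray's pivot; x level from tray toward chute, y along the pivot, z up. Cheeks at y = -82 and +82 mm, 44 mm long in x, 140 mm high. Slippery chute 139 mm wide, side rims 13 mm high, falls at 0.42 rad from x = 86, z = 73 mm to the stop at x = 223, z = 12 mm.
- tray (a joint): Angle of the rocker tray, pivot 130 mm above the worktop: 0 = level (rest, held by a light counterweight on its tail), 0.55 = tipped, yellow half down to the chute. Swings freely; the hardwood block tips it when laid 30 mm or more past the pivot. It is level again about 1 s after the block slid off. Slippery tray from x = -95 to +105 mm of the station, 132 mm between 8 mm high side rims.
- pan (a point): Centre of the yellow half of the tray, on its floor, 55 mm from the pivot toward the chute, 134 mm above the worktop when level: the place for the block's centre. Turns with the tray; x toward the chute, y along the pivot.
- chute (a point): Point on the floor of the white chute's middle line, 45 mm up the slope from the stop: about where the block's underside centre comes to rest.
Things that resemble listed ones, but are neither listed nor needed, are in the scene too. There is more than one size of the hardwood; the job needs the smaller.

How it is judged:
On the way, in this order (a step that is already met when the one before it is completed fails the run):
1. the hardwood block is set on the yellow half of the tray, lengthwise toward the chute, while the tray is still near level (contact force between hardwood and tray above 0.05 N and value of joint tray below 0.25 rad and x of hardwood in the frame of pan between -0.035 and 0.045 m and angle between the y axis of hardwood and the x axis of station, either way round below 0.4 rad and z of hardwood in the frame of pan below 0.015 m and linear speed of hardwood below 0.4 m/s).
2. the released block's weight has tipped the tray toward the chute (value of joint tray above 0.35 rad and contact force between the fingers and hardwood below 0.2 N and contact force between the arm and tray below 0.2 N and x of hardwood in the frame of station below 0.17 m).
At the end, for the whole second after the job is handed in: The hardwood block lies at rest in the white chute, its centre within about 85 mm of the stop, between the side rims; the tray is back within 0.08 rad of level; the pine block and the sanding block are within 30 mm of where they began (x of hardwood in the frame of station between 0.14 and 0.225 m and y of hardwood in the frame of station between -0.06 and 0.06 m and z of hardwood in the frame of station below 0.06 m and linear speed of hardwood below 0.03 m/s and value of joint tray below 0.08 rad and distance of each of pine, sander from where it was at the start of the episode below 0.03 m); the robot touches nothing.
It fails at once if the robot pushes on the tray with more than 4 N (contact force between any of the fingers, the arm and tray above 4 N).
It fails at once if the pine block is moved by more than 30 mm (distance of pine from where it was at the start of the episode above 0.03 m).
It fails at once if the sanding block is moved by more than 30 mm (distance of sander from where it was at the start of the episode above 0.03 m).
It fails at once if the hardwood block is let go in the air more than 25 mm above the tray (height (world z) of hardwood above 0.16 m and contact force between hardwood and anything else below 0.01 N).
It also fails if it takes over 40 s, if anything falls off the work surface, if the arm or the gripper's body presses on something with over 40 N, if the wrist force passes 120 N, or if a joint passes its speed limit or range.

## Working session

There is one attempt and no reset: what is moved stays moved. The work goes in short steps, Python scripts to look and compute and a shell command to move; the robot and the scene stay as the last step left them, time stands still between calls to the robot, and variables do not carry over. Pictures are saved under pics/ and viewed, on a budget of 10 in all, crops included, one or two more only if the job needs it, and the job is handed in when it is done.

```bash
mkdir -p pics; cat > h.py <<'E'
from plant import *
import numpy as np, cv2, pickle
def snap(n,f):
    s=snapshot(n); cv2.imwrite(f'pics/{f}.png',s['frame'][:,:,::-1]); pickle.dump(s,open(f'{f}.pkl','wb')); return s
def cam(s):
    f=s['frame'].shape[0]/2/np.tan(np.radians(s['fov_y'])/2)
    R=cv2.Rodrigues(np.array(s['rvec'],float))[0]; return f,R,np.array(s['tvec'],float).ravel()
def ray(s,u,v,z):
    f,R,t=cam(s); d=R.T@np.array([(u-s['cx'])/f,(v-s['cy'])/f,1]); c=-R.T@t
    return c+d*(z-c[2])/d[2]
def proj(s,p):
    f,R,t=cam(s); q=R@np.array(p)+t; return np.array([s['cx']+f*q[0]/q[2],s['cy']+f*q[1]/q[2]])
E
python3 - <<'E'
from h import *
a=snap('top','top0');b=snap('scene','scene0')
for s in(a,b):
    f,R,t=cam(s);print(f,-R.T@t,R[2])
s=state();print(s['clock'],s['tcp_pos'],s['tcp_rot'])
E
```

```text
463.23712865429457 [ 0.34218397 -0.05120352  1.24219159] [ 0.21506484 -0.01817016 -0.97643072]
355.68079910886485 [ 0.04526229 -0.49208267  0.88527977] [ 0.50955965  0.42704516 -0.74698152]
0.1 [0.19565821 0.59298261 0.23019461] [[-7.80369237e-04  3.13416594e-01  9.49615411e-01]
 [-1.67983318e-03  9.49613950e-01 -3.13417492e-01]
 [-9.99998285e-01 -1.83977685e-03 -2.14561919e-04]]
```

View pics/top0.png

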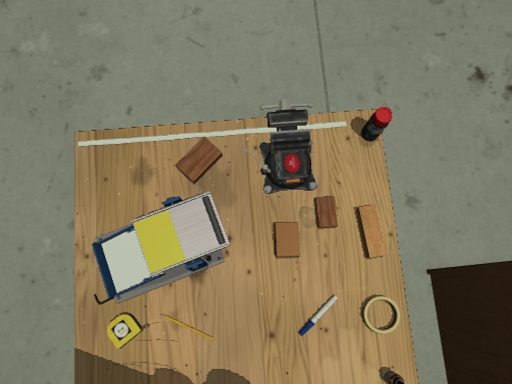

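View pics/scene0.png

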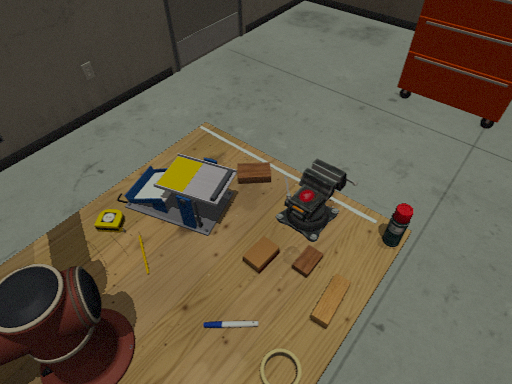

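The top view shows the small hardwood block at about (326,212), the larger look-alike at (199,160), the sander at (287,240) and the pine at (371,231). The yellow tray half is at (160,240), with the chute toward (205,225). The scene view agrees with this.

```bash
cat > m.py <<'E'
from h import *
s=pickle.load(open('top0.pkl','rb')); im=s['frame']; hsv=cv2.cvtColor(im,cv2.COLOR_RGB2HSV)
def rect(m,box,z,name):
    k=np.zeros_like(m); x0,y0,x1,y1=box; k[y0:y1,x0:x1]=m[y0:y1,x0:x1]
    k=cv2.morphologyEx(k,cv2.MORPH_CLOSE,np.ones((3,3)))
    c=max(cv2.findContours(k,0,1)[0],key=cv2.contourArea)
    P=np.array([ray(s,u,v,z)[:2] for u,v in c[:,0]],np.float32)
    r=cv2.minAreaRect(P); print(name,r, cv2.boxPoints(r).round(3).tolist(), c[:,0].min(0),c[:,0].max(0))
dark=((im[:,:,0]<135)*255).astype(np.uint8)
rect(dark,(312,192,340,232),.022,'hw'); rect(dark,(172,134,226,186),.022,'bighw')
rect(cv2.inRange(hsv,(22,150,100),(35,255,255)),(120,190,240,290),.134,'yellow')
rect(cv2.inRange(im,(130,130,130),(255,255,255)),(165,190,235,270),.07,'chute')
print(im[205:220:4,310:344:3].tolist()[1])
big=np.hstack([cv2.resize(im[130:310,80:240],None,fx=2.8,fy=2.8,interpolation=2),cv2.resize(im[175:295,265:335],(294,504),interpolation=2)])
cv2.imwrite('pics/crop.png',big[:,:,::-1])
E
python3 m.py
```

```text
hw ((0.5224183797836304, -0.270648330450058), (0.0872887521982193, 0.06564367562532425), 0.057479649782180786) [[0.4790000021457672, -0.23800000548362732], [0.4790000021457672, -0.30399999022483826], [0.5659999847412109, -0.30300000309944153], [0.5659999847412109, -0.23800000548362732]] [313 196] [338 229]
bighw ((0.6900583505630493, 0.05718875676393509), (0.1395176351070404, 0.13573747873306274), 85.49139404296875) [[0.6169999837875366, -0.007000000216066837], [0.7519999742507935, -0.017999999225139618], [0.7630000114440918, 0.12099999934434891], [0.628000020980835, 0.13199999928474426]] [174 137] [225 185]
yellow ((0.4676038324832916, 0.15504322946071625), (0.1262284219264984, 0.08476105332374573), 16.563045501708984) [[0.39500001072883606, 0.17800000309944153], [0.4189999997615814, 0.09600000083446503], [0.5400000214576721, 0.13199999928474426], [0.515999972820282, 0.21400000154972076]] [134 211] [184 272]
chute ((0.4981040954589844, 0.09313210844993591), (0.14822576940059662, 0.17172113060951233), 16.586851119995117) [[0.40299999713897705, 0.15399999916553497], [0.4519999921321869, -0.009999999776482582], [0.593999981880188, 0.03200000151991844], [0.5450000166893005, 0.19699999690055847]] [165 192] [229 269]
[[151, 123, 83], [156, 129, 89], [27, 18, 12], [112, 74, 48], [111, 73, 48], [121, 80, 51], [103, 65, 41], [114, 74, 48], [117, 76, 48], [150, 118, 76], [152, 123, 79], [172, 142, 93]]
```

View pics/crop.png

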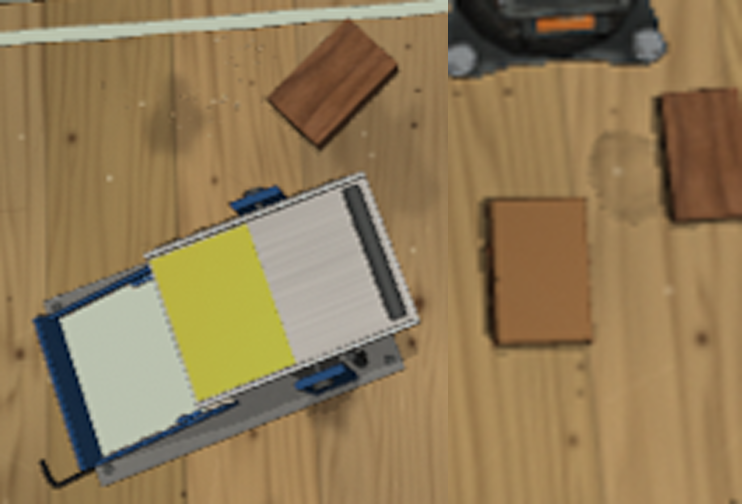

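In the crop, the yellow half is bounded by (150,255)–(295,360). The tray tail with its dark counterweight bar is on the right. The white chute with its dark-blue stop is on the left, so station x points left, roughly world +y. Next I'll refine the block and tray positions.

```bash
python3 - <<'E'
from h import *
def quad(s,m,box,z,n):
    k=np.zeros_like(m); x0,y0,x1,y1=box; k[y0:y1,x0:x1]=m[y0:y1,x0:x1]
    k=cv2.morphologyEx(k,cv2.MORPH_CLOSE,np.ones((3,3))); k=cv2.morphologyEx(k,cv2.MORPH_OPEN,np.ones((3,3)))
    c=max(cv2.findContours(k,0,1)[0],key=cv2.contourArea)
    P=np.array([ray(s,u,v,z)[:2] for u,v in c[:,0]],np.float32)*1000
    print(n,cv2.contourArea(c),cv2.minAreaRect(P),cv2.boxPoints(cv2.minAreaRect(P)).round().tolist())
for f,bh,by in(('top0',(310,190,342,234),(120,190,240,290)),('scene0',(285,240,328,280),(140,150,240,205))):
    s=pickle.load(open(f+'.pkl','rb')); im=s['frame']; hsv=cv2.cvtColor(im,cv2.COLOR_RGB2HSV)
    quad(s,cv2.inRange(im,(80,45,20),(138,92,65)),bh,.022,f+' hw')
    quad(s,cv2.inRange(hsv,(22,150,80),(35,255,255)),by,.134,f+' yellow')
s=pickle.load(open('top0.pkl','rb'))
for u,v in((147,255),(200,407),(415,322),(365,176),(247,226),(297,362)):
    print(u,v,(ray(s,80+u/2.8,130+v/2.8,.142)[:2]*1000).round())
E
```

```text
top0 hw 559.0 ((523.1702270507812, -268.2207946777344), (56.271888732910156, 85.3721923828125), 89.70537567138672) [[480.0, -296.0], [566.0, -297.0], [566.0, -240.0], [481.0, -240.0]]
top0 yellow 1794.5 ((467.6741943359375, 155.0641632080078), (126.08177947998047, 84.7610855102539), 16.563039779663086) [[395.0, 178.0], [419.0, 96.0], [540.0, 132.0], [516.0, 214.0]]
scene0 hw 465.5 ((524.1964111328125, -274.4980773925781), (56.033329010009766, 83.26629638671875), 89.31428527832031) [[482.0, -302.0], [565.0, -303.0], [566.0, -247.0], [483.0, -246.0]]
scene0 yellow 823.5 ((469.0836181640625, 157.75051879882812), (123.91984558105469, 88.8800277709961), 16.838260650634766) [[397.0, 182.0], [423.0, 97.0], [541.0, 133.0], [516.0, 218.0]]
147 255 [519. 215.]
200 407 [388. 174.]
415 322 [444.  -9.]
365 176 [573.  25.]
247 226 [537. 129.]
297 362 [419.  92.]
```

```bash
python3 -m inch '[[[1.37,-3.6,0],0.04,7],[[1.37,-3.6,0],0.04,7],[[1.37,-3.6,0],0.04,7],[[1.37,-3.6,0],0.04,7],[[1.37,-3.6,0],0.04,7],[[1.37,-3.6,0],0.04,7],[[1.37,-3.6,0],0.04,7],[[1.37,-3.6,0],0.04,7]]'
python3 -m inch '[[[1.37,-3.6,0],0,7],[[1.37,-3.6,0],0,7],[[1.37,-3.6,0],0,7],[[1.37,-3.6,0],0,7],[[1.37,-3.6,0],0,7],[[1.37,-3.6,0],0,7],[[1.37,-3.6,0],0,7],[[1.37,-3.6,0],0,7]]'
python3 -m inch '[[[1.37,-3.6,0],0,7],[[1.37,-3.6,0],0,7],[[1.37,-3.6,0],0,7],[[1.37,-3.6,0],0,7],[[1.37,-3.6,-2],0,7],[[1.37,-3.6,-2],0,7],[[1.37,-3.6,-2],0,7],[[1.2,-3.6,-2],0,7]]'
python3 -m inch '[[[0,0,-3],0,7],[[0,0,0],0,7],[[0,0,0],0,7]]'
python3 - <<'E'
from h import *
s=snap('wrist','w1'); print(state()['tcp_pos'],state()['tcp_rot'][:,1], np.array(proj(s,(.524,-.2715,.022))))
E
```

```text
clock: 0.77
tcp_pos: [0.3054, 0.3037, 0.2308]
tcp_rot: [[-0.0, -0.004, 1.0], [-0.0, 1.0, 0.004], [-1.0, -0.0, -0.0]]
ft_force: [1.1, -0.2, 0.7]
opening: 0.0703
clock: 1.43
tcp_pos: [0.4151, 0.0156, 0.2311]
tcp_rot: [[0.0, -0.001, 1.0], [0.0, 1.0, 0.001], [-1.0, 0.0, 0.0]]
ft_force: [0.7, 1.8, 0.0]
opening: 0.0701
clock: 2.1
tcp_pos: [0.5212, -0.2669, 0.1529]
tcp_rot: [[-0.0, -0.001, 1.0], [0.0, 1.0, 0.001], [-1.0, 0.0, -0.0]]
ft_force: [-0.0, 0.8, 0.3]
opening: 0.0705
clock: 2.35
tcp_pos: [0.5192, -0.2642, 0.1215]
tcp_rot: [[-0.005, -0.001, 1.0], [0.004, 1.0, 0.001], [-1.0, 0.004, -0.005]]
ft_force: [-0.1, 0.2, -0.5]
opening: 0.0702
[ 0.52051609 -0.26451167  0.12391856] [-0.00143735  0.99999825  0.00119839] [247.06992831 200.94960381]
```

View pics/w1.png

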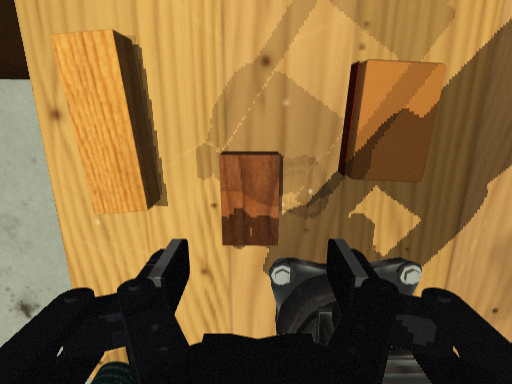

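The wrist view shows the block's top face with corners at about (221,154), (281,154), (278,244) and (222,244). Pine is on the left and the sander at upper right, both clear of the fingers.

```bash
python3 - <<'E'
from h import *
s=pickle.load(open('w1.pkl','rb'))
P=np.array([ray(s,u,v,.022) for u,v in((221,155),(281,155),(278,244),(222,244))]);print(P.round(4),P.mean(0))
print(ray(s,381,180,0.0),ray(s,425,180,.034))
E
```

```text
[[ 0.4846 -0.2925  0.022 ]
 [ 0.4846 -0.2434  0.022 ]
 [ 0.5644 -0.2442  0.022 ]
 [ 0.5643 -0.2942  0.022 ]] [ 0.52445493 -0.26857388  0.022     ]
[ 0.51087228 -0.14926986  0.        ] [ 0.50269474 -0.12885282  0.034     ]
```

Block centre is (0.5245, -0.269), size 80 x 50 mm, which matches.

```bash
python3 -m inch '[[[0.4,-0.45,-2],0,7],[[0,0,-2.5],0,7],[[0,0,-2.5],0,7],[[0,0,-2],0,7],[[0,0,-1.5],0,7],[[0,0,-0.8],0,7],[[0,0,0],0,7],[[0,0,0],0,7]]'
```

```text
clock: 3.07
tcp_pos: [0.526, -0.2697, 0.0131]
tcp_rot: [[0.002, -0.002, 1.0], [-0.001, 1.0, 0.002], [-1.0, -0.001, 0.002]]
ft_force: [0.1, 0.1, -0.5]
opening: 0.0699
```

```bash
python3 -m inch '[[[0,0,-0.8],0,7],[[0,0,0],0,4.5],[[0,0,0],0,4.5],[[0,0,0],0,4.5],[[0,0,0],0,4.5],[[0,0,0],0,4.5],[[0,0,0],0,4.5],[[0,0,0],0,4.5]]'
```

```text
clock: 3.73
tcp_pos: [0.5256, -0.2701, 0.0042]
tcp_rot: [[0.001, -0.001, 1.0], [-0.001, 1.0, 0.001], [-1.0, -0.001, 0.001]]
ft_force: [0.5, 0.9, 5.1]
opening: 0.048
```

```bash
python3 -m inch '[[[0,0,0],0,3],[[0,0,0],0,3],[[0,0,0],0,3],[[0,0,1],0,3],[[0,0,2],0,3],[[0,0,3],0,3],[[0,0,3],0,3],[[0,0,3],0,3]]'
python3 -m inch '[[[0,0,3],0,3],[[0,0,3],0,3],[[0,0,3],0,3],[[0,0,3],0,3],[[0,0,0],0,3],[[0,0,0],0,3]]'
python3 - <<'E'
from h import *
s=snap('wrist','w2'); print(state()['tcp_pos'],state()['opening'])
E
```

```text
clock: 4.4
tcp_pos: [0.524, -0.269, 0.1237]
tcp_rot: [[-0.002, -0.001, 1.0], [0.001, 1.0, 0.001], [-1.0, 0.001, -0.002]]
ft_force: [0.8, -0.3, -0.9]
opening: 0.0486
clock: 4.9
tcp_pos: [0.5257, -0.2701, 0.2458]
tcp_rot: [[0.003, -0.001, 1.0], [-0.002, 1.0, 0.001], [-1.0, -0.002, 0.003]]
ft_force: [0.0, 0.0, -2.2]
opening: 0.0486
[ 0.52475697 -0.26952321  0.24320833] 0.048558839172714224
```

View pics/w2.png

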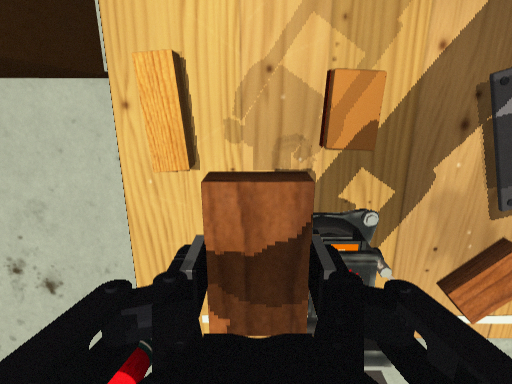

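The block is held square between the pads and has left the table. Top face spans columns 203–313; pine and sander are undisturbed.

```bash
python3 -m inch '[[[-0.36,2.62,0],-0.08,3],[[-0.36,2.62,0],-0.08,3],[[-0.36,2.62,0],-0.08,3],[[-0.36,2.62,0],-0.08,3],[[-0.36,2.62,0],-0.08,3],[[-0.36,2.62,0],-0.08,3],[[-0.36,2.62,0],-0.08,3],[[-0.36,2.62,0],-0.08,3]]'
python3 -m inch '[[[-0.36,2.62,0],-0.08,3],[[-0.36,2.62,0],-0.08,3],[[-0.36,2.62,0],-0.08,3],[[-0.36,2.62,0],-0.08,3],[[-0.36,2.62,0],-0.08,3],[[-0.36,2.62,0],-0.08,3],[[-0.36,2.62,0],-0.08,3],[[-0.36,2.62,0],-0.08,3]]'
python3 -m inch '[[[0,0,-2],0,3],[[0,0,-2],0,3],[[0,0,0],0,3],[[0,0,0],0,3]]'
python3 - <<'E'
from h import *
s=snap('wrist','w3');snap('scene','sc3'); print(state()['tcp_pos'],state()['tcp_rot'][:,1],state()['opening'])
E
```

```text
clock: 5.62
tcp_pos: [0.4944, -0.0585, 0.2402]
tcp_rot: [[-0.005, 0.6, 0.8], [0.001, 0.8, -0.6], [-1.0, -0.002, -0.005]]
ft_force: [-0.6, 0.2, -0.4]
opening: 0.0486
clock: 6.28
tcp_pos: [0.4656, 0.1505, 0.2402]
tcp_rot: [[-0.005, 0.959, 0.284], [-0.001, 0.284, -0.959], [-1.0, -0.005, -0.001]]
ft_force: [0.6, -0.2, -1.0]
opening: 0.0487
clock: 6.62
tcp_pos: [0.4653, 0.1493, 0.1999]
tcp_rot: [[-0.007, 0.958, 0.288], [-0.001, 0.288, -0.958], [-1.0, -0.007, -0.001]]
ft_force: [-0.4, 0.2, -0.1]
opening: 0.0489
[0.46728339 0.14927874 0.20312075] [ 9.57800152e-01  2.87433700e-01 -8.58035306e-04] 0.048146511268275224
```

View pics/w3.png

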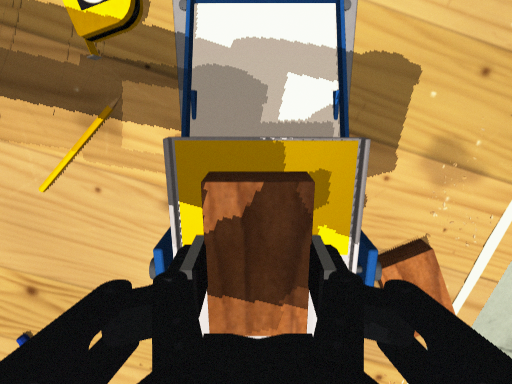

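View pics/sc3.png

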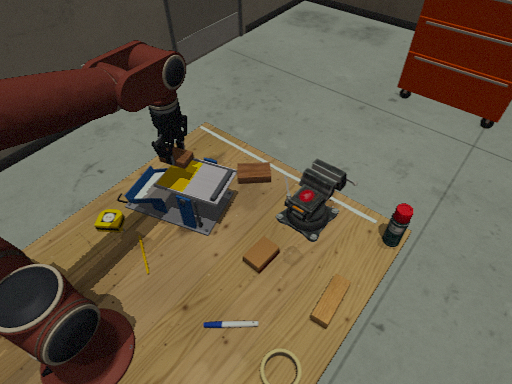

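The wrist view shows the block centred over the yellow half, aligned with the tray. The tray's end edge runs (165,139)–(370,139), with the chute in line above it. I'll check the distances.

```bash
python3 - <<'E'
from h import *
s=pickle.load(open('w3.pkl','rb')); t=state()['tcp_pos'];a=np.array([-.285,.958,0]);b=np.array([.958,.285,0])
for u,v,z in((165,139,.142),(370,139,.142),(174,141,.134),(361,141,.134),(203,182,t[2]+.018),(314,182,t[2]+.018)):
    d=ray(s,u,v,z)-t; print((d@a*1000).round(1),(d@b*1000).round(1))
E
```

```text
52.7 -64.0
53.4 72.4
50.6 -60.4
51.2 69.3
43.2 -24.5
43.5 21.9
```

```bash
python3 -m inch '[[[0.5,0.15,-2],0,3],[[0,0,-2],0,3],[[0,0,-1],0,3],[[0,0,-0.5],0,3],[[0,0,0],0,3],[[0,0,0],0,3],[[0,0,0],0,3]]'; python3 -m inch '[[[0,0,0],0,3],[[0,0,0],0,3]]'
```

```text
clock: 7.3
tcp_pos: [0.4733, 0.1511, 0.1498]
tcp_rot: [[0.002, 0.958, 0.288], [0.0, 0.288, -0.958], [-1.0, 0.002, 0.0]]
ft_force: [0.3, 0.5, -0.2]
opening: 0.0485
clock: 7.47
tcp_pos: [0.473, 0.1511, 0.1494]
tcp_rot: [[0.002, 0.958, 0.288], [0.0, 0.288, -0.958], [-1.0, 0.002, 0.0]]
ft_force: [0.2, -0.2, -0.3]
opening: 0.0483
```

```bash
python3 -m inch '[[[0,0,-0.4],0,3],[[0,0,-0.3],0,3],[[0,0,0],0,3],[[0,0,0],0,3]]'
python3 - <<'E'
from h import *
s=snap('wrist','w4'); print(state()['tcp_pos'],state()['ft_force'])
E
```

```text
clock: 7.8
tcp_pos: [0.4721, 0.151, 0.1407]
tcp_rot: [[-0.001, 0.958, 0.288], [-0.0, 0.288, -0.958], [-1.0, -0.001, -0.0]]
ft_force: [-0.2, 1.0, -1.1]
opening: 0.0482
[0.47220047 0.15103429 0.14096697] [-0.16437915 -0.21043758 -0.94519167]
```

View pics/w4.png

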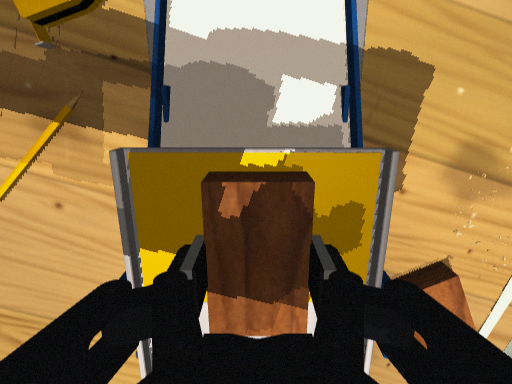

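The block is centred between the rims, with the tray still level and its underside about 3 mm above the floor. Releasing.

```bash
python3 -m inch '[[[0,0,0],0,7.5],[[0,0,0],0,7.5],[[0,0,0],0,7.5],[[0,0,0],0,7.5]]'
python3 - <<'E'
from h import *
s=snap('wrist','w5')
E
python3 -m inch '[[[0,0,0],0,7.5],[[0,0,0],0,7.5],[[0,0,0],0,7.5],[[0,0,0],0,7.5],[[0,0,0],0,7.5],[[0,0,0],0,7.5],[[0,0,0],0,7.5],[[0,0,0],0,7.5]]'
python3 - <<'E'
from h import *
s=snap('wrist','w6')
a=[pickle.load(open(f+'.pkl','rb'))['frame'] for f in('w5','w6')]
cv2.imwrite('pics/both.png',cv2.resize(np.hstack(a),(800,300),interpolation=cv2.INTER_AREA)[:,:,::-1])
E
```

```text
clock: 8.18
tcp_pos: [0.4726, 0.1511, 0.1416]
tcp_rot: [[0.0, 0.958, 0.288], [0.0, 0.288, -0.958], [-1.0, 0.0, 0.0]]
ft_force: [-0.7, 0.8, 0.4]
opening: 0.0749
clock: 8.9
tcp_pos: [0.4724, 0.1511, 0.1413]
tcp_rot: [[-0.0, 0.958, 0.288], [-0.0, 0.288, -0.958], [-1.0, -0.0, 0.0]]
ft_force: [1.0, 1.1, 0.0]
opening: 0.0747
```

View pics/both.png

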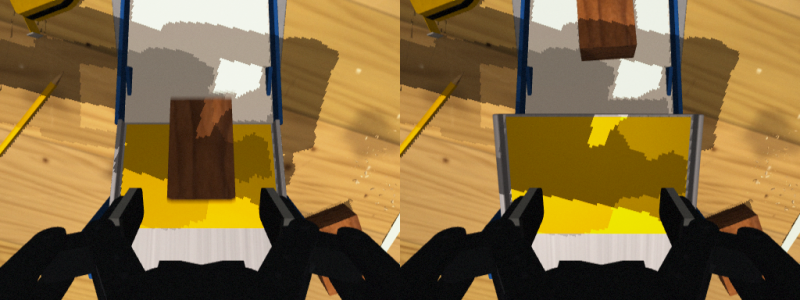

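Left frame: the tray is tipped and the block is sliding free of the fingers. Right frame: the block is in the chute and the tray is coming back level. I'll raise the arm, wait and check.

```bash
python3 -m inch '[[[0,0,2],0,7.5],[[0,0,3],0,7.5],[[0,0,3],0,7.5],[[0,0,3],0,7.5],[[0,0,3],0,7.5],[[0,0,0],0,7.5],[[0,0,0],0,7.5],[[0,0,0],0,7.5]]'
python3 -m inch '[[[0,0,0],0,7.5],[[0,0,0],0,7.5],[[0,0,0],0,7.5],[[0,0,0],0,7.5],[[0,0,0],0,7.5],[[0,0,0],0,7.5],[[0,0,0],0,7.5],[[0,0,0],0,7.5]]'
python3 - <<'E'
from h import *
a=snap('wrist','w7');b=snap('scene','sc7')
cv2.imwrite('pics/end.png',cv2.resize(np.hstack([a['frame'],b['frame']]),(800,300),interpolation=cv2.INTER_AREA)[:,:,::-1])
E
```

```text
clock: 9.62
tcp_pos: [0.4721, 0.151, 0.2806]
tcp_rot: [[-0.001, 0.958, 0.288], [-0.0, 0.288, -0.958], [-1.0, -0.001, -0.0]]
ft_force: [1.3, -0.1, -0.4]
opening: 0.0749
clock: 10.28
tcp_pos: [0.4724, 0.151, 0.2813]
tcp_rot: [[-0.0, 0.958, 0.288], [-0.0, 0.288, -0.958], [-1.0, -0.0, 0.0]]
ft_force: [0.7, -0.7, -0.2]
opening: 0.075
```

View pics/end.png

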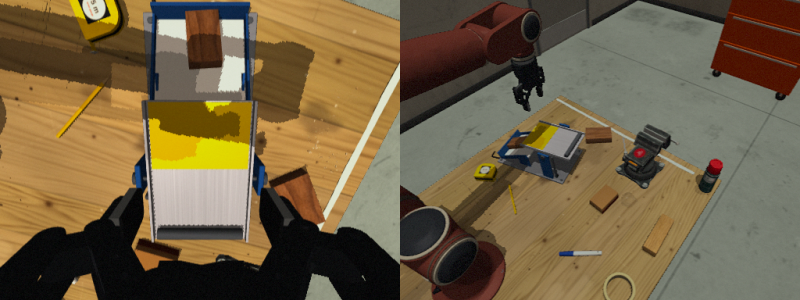

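The block rests at the stop inside the rims, and both bystanders look unmoved. I'll check numerically that the tray is level and that pine and sander haven't moved.

```bash
python3 -m inch '[[[0,0,0],0,7.5],[[0,0,0],0,7.5],[[0,0,0],0,7.5],[[0,0,0],0,7.5],[[0,0,0],0,7.5],[[0,0,0],0,7.5],[[0,0,0],0,7.5],[[0,0,0],0,7.5]]' | head -1
python3 - <<'E'
from h import *
snap('scene','sc8'); w8=snap('wrist','w8')
for f in('scene0','sc7','sc8'):
    s=pickle.load(open(f+'.pkl','rb'));m=cv2.inRange(cv2.cvtColor(s['frame'],cv2.COLOR_RGB2HSV),(22,150,60),(35,255,255));m[:150]=0;m[206:]=0;m[:,:145]=0;m[:,245:]=0
    c=max(cv2.findContours(m,0,1)[0],key=cv2.contourArea);print(f,cv2.boxPoints(cv2.minAreaRect(c)).round(1).tolist(),cv2.boundingRect(c))
d=cv2.absdiff(pickle.load(open('scene0.pkl','rb'))['frame'],pickle.load(open('sc8.pkl','rb'))['frame']).max(2)
print('sander diff px',(d[235:275,240:283]>40).sum(),'pine',(d[270:330,305:355]>40).sum())
print('w7-w8 motion px',(cv2.absdiff(w8['frame'],pickle.load(open('w7.pkl','rb'))['frame']).max(2)>40).sum())
print([ray(w8,u*1.28,v*1.28,.05) for u,v in((204,39),)])
s=np.hstack([pickle.load(open(f+'.pkl','rb'))['frame'][140:240,110:250] for f in('scene0','sc8')])
cv2.imwrite('pics/cmp.png',cv2.resize(s,(784,280),interpolation=2)[:,:,::-1])
E
```

```text
clock: 11.05
scene0 [[156.5, 182.6999969482422], [181.60000610351562, 148.1999969482422], [202.39999389648438, 163.3000030517578], [177.3000030517578, 197.6999969482422]] (157, 157, 46, 35)
sc7 [[155.5, 182.60000610351562], [181.6999969482422, 147.8000030517578], [202.60000610351562, 163.5], [176.5, 198.39999389648438]] (156, 156, 47, 36)
sc8 [[156.0, 183.0], [182.1999969482422, 148.10000610351562], [202.60000610351562, 163.5], [176.5, 198.39999389648438]] (156, 156, 47, 36)
sander diff px 0 pine 38
w7-w8 motion px 84
[array([0.43743726, 0.282186  , 0.05      ])]
```

View pics/cmp.png

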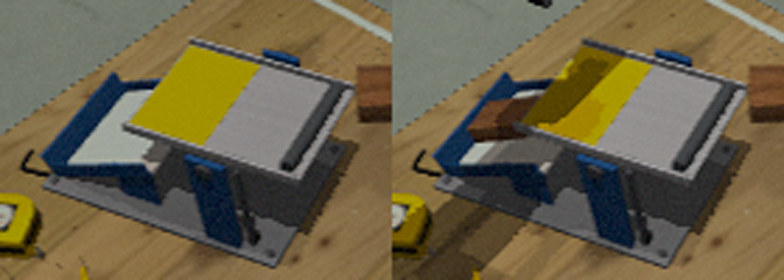

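The tray's pose matches the start. The block sits in the chute at about station x = 0.19, y = 0.01, so I'm handing in.

```bash
python3 -c "
from plant import *
print(hand_in())"
```

```text
the job is handed in; nothing more can be done
None
```

I gripped the smaller hardwood block across its 50 mm sides and set it lengthwise on the yellow half, about 3 mm above the tray floor. I then let go at about 8 s. Pictures after release showed the tray tipped and the block sliding free of the fingers. I lifted the arm clear and handed in at about 11 s.

Last checks:
- **Block:** it lies still in the chute at about station x 0.19, y 0.01 m, between the rims. That position is one ray cast at an assumed height.
- **Tray:** it is back level, with the yellow half within about 1 pixel of its starting outline.
- **Bystanders:** the sander area showed no changed pixels. The pine area had 38 changed pixels; I didn't look into these, but the pine looked unmoved.
- **Stillness:** the last two wrist pictures differed by 84 pixels, which I took as image noise.

No check failed. Contact force on the tray can't be read directly, but the wrist force stayed within about 1.5 N from placing the block through the final lift.

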